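# Push down the blue bench dogs

### The arm

A 7-joint arm with a two-finger parallel gripper is mounted at the origin on the work surface. World frame = base frame: x ahead of the robot, y to its left, z up, the work surface at z = 0. Lengths are in mm, angles in rad, forces in N, time in s.
With the tool pointing down it reaches from about 425 to 825 mm from the base axis. Payload 3.6 kg.
Tool frame: the origin (TCP) lies on the centre line of the jaws, within the pads' length; the fingertips stand 19 mm ahead of it and the grasp point (between the pads) is the TCP; z points along the fingers, y is the line along which they close (so a half turn about z gives the same grasp; the last joint's range is limited). The gripper opens to 85 mm and grips with 20 to 120 N. Pads are 22 mm wide; open, the fingers measure 114 mm over their backs; the gripper's body (76 mm by 85 mm) begins 54 mm behind the grasp point. The pads swing forward as they close: fully open they stand 13 mm farther back than shut.
Start: joints at [-1.153, 0.615, -0.013, 1.423, 0.008, 1.103, -0.04], TCP at [279.059, 587.018, 250.297] pointing down, gripper open.
Joint ranges: [-3.12, 3.12], [-0.3, 2.06], [-1.34, 1.32], [0.26, 2.42], [-1.36, 4.5], [0.01, 1.98], [-2.84, 2.84]. Speed limits (rad/s): [2.79, 2.79, 3.14, 3.14, 3.14, 3.14, 3.14].

### API

Orientations are given as a unit quaternion [x, y, z, w].
In Python, from cell import sense, camera, sign_off, recognise, silhouettes, spot_point gives the robot as it stands.
- The arm moves only by the tool drive_tool, never from a script. Its argument "plan" is a list of rows, each a list of 2 entries, a list of its own where there are three numbers: the shift along the tool's x, y, z each as a share of 0.04 m, from -1 to 1, then the turn about the tool's z as a share of 5 degrees, from -1 to 1. In form: [[[tx, ty, tz], turn], ...]. A call has 1 to 20 rows; each row shifts and turns the commanded pose from where the row before left it, along the tool's axes as they then stand; what a row does not reach is not made up. A row lasts 1/10 s, in which the tool goes at most 50 mm and 8.59 degrees, less where a joint would pass 70% of its speed; a pose out of reach is approached as far as the arm can. A call with a number of a shift or a turn outside -1 to 1 is refused whole. A call with a gripper value outside its range is refused whole. "claw" is the opening, from 0 (shut) to 1 (fully open), set as the call begins (left out, the last holds). The fingers move at their own pace and stop on an object; "grip_force" is the grip in N (left out, the last holds). Time passes only in rows, so rows that do not move let the fingers close. It gives the time, the measured TCP pose, the force, the opening and the grip force at its end, in the units of the state.
- sense(): the state, without advancing time (a new reading comes with each control period).
- camera(name): name is "scene" or "top" or "wrist"; returns a dict with "image" (384x512x3 uint8, red, green, blue), "range_z" (384x512 float32, mm along the optical axis (not along the pixel's ray), 0 where there is no reading), "mtx" (3x3 intrinsics, pixels), "k1" (the pictures are not rectified: a ray, as slopes to the right and down, at radius r is drawn at 1 + k1 r^2 times it, then the intrinsics apply), "world_from_camera" (4x4, takes a point from camera to world coordinates). Camera axes: x right, y down, z forward; pixel columns grow to the right and rows downward; lengths in mm; the calibration is good to about 2 mm. A picture is of the moment at which its call begins.
- sign_off(): hands the job in; it is judged then, once.
Trained networks look in the newest picture that a camera, given by its name, has taken for a name from the list of things; names that differ only in an ending like _2 or _b are one class to them, and where a whole thing is asked for, a point or a joint stands for the part that bears it (a point fixed in the world has none). Each returns a list of dicts, best first, with "p" (0 to 1); they miss things now and then, are a little off and sometimes report something else, mostly with a low value. They report only what shows in the picture. A call takes as long as a camera call.
- recognise(name, camera): "location" ([row, column] in pixels, amid what is visible of it).
- silhouettes(name, camera): "pixels" (384x512 bool, what is visible of it) and "location" ([row, column] in pixels, amid what is visible of it).
- spot_point(name, camera): "location" ([row, column] in pixels: a listed point, or the origin of a listed thing).
The state is a dict: "clock": time; "joint_pos": joint angles; "dq": joint speeds; "joint_efforts": joint torques, N m; "tool_pos": TCP position; "tcp_rot": TCP orientation; "wrist_force": force on the tool from outside, world axes, zero at the start; "torque": the same for the moment, N m; "grip_width": finger opening in mm; "gripper_force": force on a finger pad.
Only numpy, scipy, OpenCV 4.12 (cv2) and the standard library are available. Lean on these libraries where they do the work, as an engineer would, in place of code of your own. Each camera call takes 0.05 s, during which the arm holds its last target. There are 200 camera calls.

### The job

A board has to lie flat across the clamping panel, so clear its way: gently push both blue-capped bench dogs straight down until they are fully home, level with the panel. Do not pull any dog up, do not touch the two yellow-capped dogs, which must stay standing, and leave the dowel offcut, the jar, the hammer and the sanding block where they are; then withdraw.

Things in the scene. Friction and masses are not known exactly. Their poses are not given: they have to be found in the camera images.
- panel: Fixed pale wooden clamping panel lying on the bench, 220 (its x) x 320 (its y) x 18 mm thick; origin at the centre of its underside, z up. It has six 50 mm aluminium-ringed dog holes on a 96 mm grid: 2 along its x (at -48, 48 mm), 3 along its y (at -96, 0, 96 mm). Blue dogs, yellow dogs and black empty holes are dealt to the six places anew each time.
- insert_blue_1: Fixed flat aluminium ring, 50 mm across, of the hole that carries blue bench dog 1; origin on the hole's axis at the panel's top face, z up.
- cap_blue_1 (a point): Centre of the flat top of blue bench dog 1: a round blue plastic cap 36 mm across and 8 mm thick on a 20 mm steel shaft, which slides straight down into its hole; it moves with the dog. Starts 18 to 24 mm above the panel.
- dog_blue_1 (a joint): How far blue bench dog 1 is pushed down, in m: 0 = standing, cap top 24 mm above the panel; 0.023 = fully home against a firm stop, cap top level with the panel to 1 mm. It starts between 0 and 0.006. The slide has about 4 N of friction, no spring; a light push of 5 to 15 N sends it home and over 60 N harms it; the dog stays where it is left. It can be drawn up to -0.012 (not wanted).
- insert_blue_2: Fixed flat aluminium ring, 50 mm across, of the hole that carries blue bench dog 2; origin on the hole's axis at the panel's top face, z up.
- cap_blue_2 (a point): Centre of the flat top of blue bench dog 2: a round blue plastic cap 36 mm across and 8 mm thick on a 20 mm steel shaft, which slides straight down into its hole; it moves with the dog. Starts 18 to 24 mm above the panel.
- dog_blue_2 (a joint): How far blue bench dog 2 is pushed down, in m: 0 = standing, cap top 24 mm above the panel; 0.023 = fully home against a firm stop, cap top level with the panel to 1 mm. It starts between 0 and 0.006. The slide has about 4 N of friction, no spring; a light push of 5 to 15 N sends it home and over 60 N harms it; the dog stays where it is left. It can be drawn up to -0.012 (not wanted).
- insert_yellow_1: Fixed flat aluminium ring, 50 mm across, of the hole that carries yellow bench dog 1; origin on the hole's axis at the panel's top face, z up.
- cap_yellow_1 (a point): Centre of the flat top of yellow bench dog 1: a round yellow plastic cap 36 mm across and 8 mm thick on a 20 mm steel shaft, which slides straight down into its hole; it moves with the dog. Starts 18 to 24 mm above the panel.
- dog_yellow_1 (a joint): How far yellow bench dog 1 is pushed down, in m: 0 = standing, cap top 24 mm above the panel; 0.023 = fully home against a firm stop, cap top level with the panel to 1 mm. It starts between 0 and 0.006. The slide has about 4 N of friction, no spring; a light push of 5 to 15 N sends it home and over 60 N harms it; the dog stays where it is left. It can be drawn up to -0.012 (not wanted).
- insert_yellow_2: Fixed flat aluminium ring, 50 mm across, of the hole that carries yellow bench dog 2; origin on the hole's axis at the panel's top face, z up.
- cap_yellow_2 (a point): Centre of the flat top of yellow bench dog 2: a round yellow plastic cap 36 mm across and 8 mm thick on a 20 mm steel shaft, which slides straight down into its hole; it moves with the dog. Starts 18 to 24 mm above the panel.
- dog_yellow_2 (a joint): How far yellow bench dog 2 is pushed down, in m: 0 = standing, cap top 24 mm above the panel; 0.023 = fully home against a firm stop, cap top level with the panel to 1 mm. It starts between 0 and 0.006. The slide has about 4 N of friction, no spring; a light push of 5 to 15 N sends it home and over 60 N harms it; the dog stays where it is left. It can be drawn up to -0.012 (not wanted).
- dowel: Dark wooden dowel offcut standing loose on the panel between the holes, 28 mm across, 42 mm high, 30 g; origin at the centre of its foot.
- jar: Small jar with a red cap standing loose on the panel between the holes, 30 mm across, 44 mm high, 50 g; origin at the centre of its foot.
- hammer: Hammer lying loose on the bench left of the panel, 260 mm long along its x, head (80 mm wide) to +x, 26 mm high; origin near its middle, on the bench.
- sander: Cork sanding block lying loose on the bench right of the panel, 112 x 67 x 32 mm; origin at the centre of its underside.

How it is judged:
By the outcome, as a careful person would: the job done as asked, in the order asked, and still so for the second after the job is handed in, with the robot touching nothing.
It also fails if it takes over 40 s, if anything falls off the work surface, if the arm or the gripper's body presses on something with over 40 N, if the wrist force passes 120 N, or if a joint passes its speed limit or range.

## Working session

There is one attempt and no reset: what is moved stays moved. The work goes in short steps, Python scripts to look and compute and a tool call to move; the robot and the scene stay as the last step left them, time stands still between calls to the robot, and variables do not carry over. Pictures are saved under pics/ and viewed, at most 10 in all, crops included, and the job is handed in when it is done.

Besides the shell and the picture viewer there is one more tool, called after "Request:" as name(argument=value, ...) on one line, values as JSON. drive_tool: Moves the arm, as the interface text tells. Shift numbers are shares of 0.04 m and turn numbers shares of 5 degrees, none past 1 either way. Its arguments: {"type":"object","properties":{"plan":{"type":"array"},"claw":{"type":"number"},"grip_force":{"type":"number"}},"required":["plan"]}

```bash
mkdir -p pics; cat > h.py <<'E'
import numpy as np, cv2
from cell import *
def pix2w(c,rc,z=None):
    K=c["mtx"];r,cc=rc
    d=np.array([(cc-K[0][2])/K[0][0],(r-K[1][2])/K[1][1]]);u=d.copy()
    for _ in range(20): u=d/(1+c["k1"]*(u@u))
    T=np.array(c["world_from_camera"]);ray=np.array([u[0],u[1],1.])
    if z is None:
        s=c["range_z"][int(round(r)),int(round(cc))]
    else:
        s=(z-T[2,3])/(T[:3,:3]@ray)[2]
    return T[:3,:3]@(ray*s)+T[:3,3]
E
python3 - <<'E'
from h import *
s=sense();print(s["tool_pos"],s["tcp_rot"],s["wrist_force"],s["grip_width"],s["clock"])
ims=[]
for n in ["top","scene"]:
    c=camera(n);cv2.imwrite(f"pics/{n}0.png",c["image"][:,:,::-1])
    for o in ["insert_blue_1","cap_blue_1","cap_yellow_1","panel","dowel","jar","hammer","sander"]:
        for d in spot_point(o,n)[:3]:
            if d["p"]<.3: continue
            print(n,o,round(d["p"],2),np.round(d["location"],1),np.round(pix2w(c,d["location"]),1))
E
```

```text
[278.77982118 586.39625828 249.10883886] [ 2.20044265e-01  9.75489025e-01 -1.27130488e-03 -2.59640273e-04] [ 0.37269722 -0.73405238 -0.20182703] 85.37204992703012 0.0
top insert_blue_1 0.57 [215.7 252.3] [493.8  38.4  36.3]
top insert_blue_1 0.49 [148.7 204.3] [676.  170.5  41.8]
top cap_blue_1 0.49 [152.2 201.7] [666.5 177.8  40.4]
top cap_blue_1 0.44 [211.  255.5] [506.6  29.8  36.4]
top cap_yellow_1 0.66 [166.6 234.3] [627.2  88.1  40.7]
top cap_yellow_1 0.58 [185.3 191.5] [575.6 204.2  44.8]
top cap_yellow_1 0.47 [187.4 191.7] [569.9 203.7  43.8]
top panel 0.82 [182.  229.8] [586.1 101.9  17.6]
top dowel 0.49 [181.7 214.1] [584.9 140.2  63.3]
top jar 0.67 [190.4 243.8] [562.2  60.9  61.6]
top hammer 0.62 [210.4 102. ] [504.  465.8  21. ]
top sander 0.55 [190.9 426. ] [ 563.6 -446.2   32.8]
scene insert_blue_1 0.75 [187.1 264.6] [519.5  26.4  37. ]
scene insert_blue_1 0.66 [233.3 319.1] [677.9 170.2  39.2]
scene cap_blue_1 0.57 [226.8 319.6] [657.6 173.5  39.2]
scene cap_blue_1 0.53 [186.8 268. ] [522.2  36.3  41.8]
scene cap_blue_1 0.45 [213.5 292.7] [600.5 105.2  19. ]
scene cap_yellow_1 0.63 [201.6 333.1] [578.7 217.9  45.2]
scene cap_yellow_1 0.58 [219.6 287.7] [635.5  88.5  41.5]
scene panel 0.66 [210.5 295.3] [588.5 113.3  16.5]
scene dowel 0.51 [214.9 301.7] [604.6 130.4  17.9]
scene dowel 0.5 [192.1 409.2] [521.  455.8  11. ]
scene jar 0.48 [201.6 276.4] [576.5  59.2  43.6]
scene hammer 0.61 [190.1 408.6] [517.4 453.3  16. ]
scene hammer 0.3 [212.3 295.1] [595.6 112.3  17.7]
scene sander 0.58 [207.3  98.1] [ 584.8 -450.4   31.4]
```

View pics/top0.png

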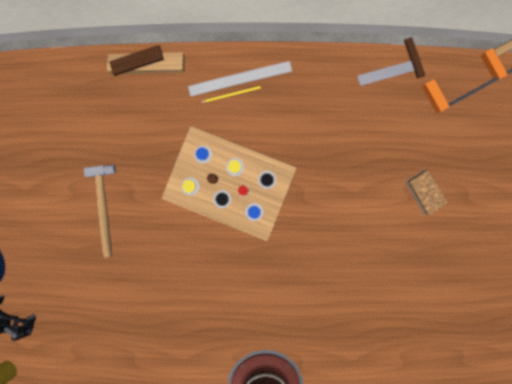

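View pics/scene0.png

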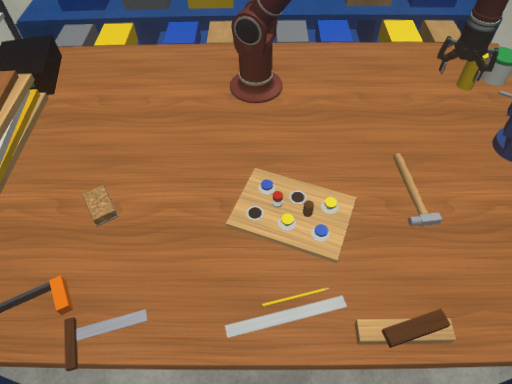

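The top view shows blue caps at about (row 154, col 202) and (212, 254), and yellow at (186, 190) and (167, 235). The dowel is at (179, 213), the jar at (190, 243), and the empty holes at (180, 267) and (199, 222). The scene view agrees. Next I'll refine this by colour and fit the grid.

```bash
cat >> h.py <<'E'
def blobs(c,col,lo=20):
    h=cv2.cvtColor(c["image"],cv2.COLOR_RGB2HSV)
    m=cv2.inRange(h,*{"blue":((100,150,60),(130,255,255)),"yellow":((22,150,120),(35,255,255)),"red":((0,180,80),(5,255,255))}[col])
    n,l,s,ce=cv2.connectedComponentsWithStats(m)
    return [(s[i,4],ce[i][::-1]) for i in range(1,n) if s[i,4]>=lo]
E
python3 - <<'E'
from h import *
for n in ["top","scene"]:
    c=camera(n)
    for col in ["blue","yellow"]:
        for a,rc in blobs(c,col):
            p=pix2w(c,rc,39)
            if 400<p[0]<750 and -50<p[1]<280:
                q=pix2w(c,rc); print(n,col,a,np.round(rc,1),np.round(p,1),"depth",np.round(q,1))
E
```

```text
top blue 86 [153.4 201.6] [663.3 178.3  39. ] depth [663.3 178.3  39. ]
top blue 91 [211.9 253.7] [504.4  34.5  39. ] depth [504.3  34.6  38.3]
top yellow 92 [166.1 233.9] [628.7  89.2  39. ] depth [628.6  89.   40.8]
top yellow 91 [185.6 188.4] [575.  213.8  39. ] depth [574.9 213.1  43. ]
scene blue 71 [183.9 266.5] [509.4  32.   39. ] depth [507.4  32.   36.4]
scene blue 93 [229.5 321. ] [666.1 176.3  39. ] depth [667.8 175.9  41.7]
scene yellow 108 [202.  330.3] [575.5 211.3  39. ] depth [577.2 210.8  41.4]
scene yellow 118 [218.5 286.9] [630.4  86.5  39. ] depth [631.6  86.4  40.9]
```

Request:
drive_tool(plan=[[[-0.4,-0.16,0],0],[[-0.8,-0.32,0],0],[[-0.8,-0.32,0],0],[[-0.8,-0.32,0],0],[[-0.8,-0.32,0],0],[[-0.8,-0.32,0],0],[[-0.8,-0.32,0],0],[[-0.8,-0.32,0],0],[[-0.8,-0.32,0],0],[[-0.8,-0.32,0],0],[[-0.8,-0.32,0],0],[[-0.8,-0.32,0],0],[[-0.8,-0.32,0],0],[[-0.8,-0.32,0],0],[[-0.8,-0.32,0],0],[[-0.8,-0.32,0],0],[[-0.4,-0.16,0],0],[[0,0,0],0],[[0,0,0],0]], claw=0)

```text
clock: 2.9
tool_pos: [652.5, 183.4, 250.1]
tcp_rot: [0.22, 0.976, 0.001, -0.001]
wrist_force: [-0.8, 0.4, 0.2]
grip_width: -0.1
gripper_force: 0.0
```

```bash
cat > look.py <<'E'
from h import *
from scipy.spatial.transform import Rotation as Ro
import sys
s=sense();R=Ro.from_quat(s["tcp_rot"]).as_matrix();p=np.array(s["tool_pos"])
print(s["clock"],p.round(1),"F",np.round(s["wrist_force"],1),"w",s["grip_width"],"\n",R.round(3))
c=camera("wrist");cv2.imwrite(f"pics/{sys.argv[1]}.png",c["image"][:,:,::-1])
for col in ["blue","yellow","red"]:
    for a,rc in blobs(c,col,150):
        q=pix2w(c,rc);w=pix2w(c,rc,39 if q[2]>25 else 18)
        print(col,a,np.round(rc,1),"depth",q.round(1),"z39",w.round(1),"tooldelta/40",(R.T@(w-p)/40).round(2))
E
python3 look.py w1
```

```text
2.9 [652.5 183.4 250.1] F [-0.8  0.4  0.2] w -0.12520815598566426 
 [[-0.904  0.429 -0.002]
 [ 0.429  0.904  0.002]
 [ 0.002  0.001 -1.   ]]
blue 777 [110.   74.9] depth [506.5  38.2  37.7] z39 [506.8  38.9  39. ] tooldelta/40 [ 1.73 -4.83  5.28]
blue 688 [182.8 255.5] depth [664.4 180.7  39.2] z39 [664.5 180.6  39. ] tooldelta/40 [-0.31  0.06  5.28]
yellow 877 [ 94.8 249. ] depth [575.6 215.3  42.7] z39 [575.5 215.3  39. ] tooldelta/40 [ 2.07 -0.11  5.28]
yellow 732 [189.4 171.3] depth [629.8  91.6  42. ] z39 [630.2  90.5  39. ] tooldelta/40 [-0.5  -2.34  5.28]
red 557 [148.9 115. ] depth [564.1  67.5  62.3] z39 [562.4  56.5  39. ] tooldelta/40 [ 0.67 -3.84  5.28]
```

View pics/w1.png

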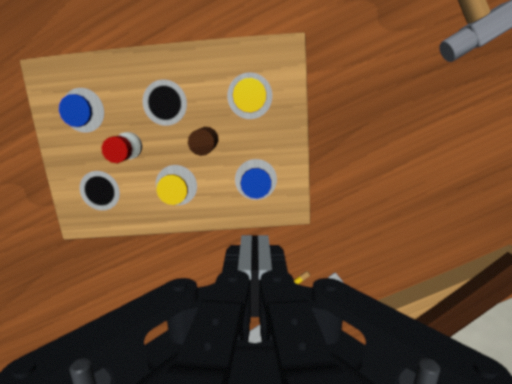

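The wrist view shows blue dog A at (183, 255), just ahead of the shut fingertips, and the jar and dowel well clear. I'll centre on it and descend partway.

Request:
drive_tool(plan=[[[-0.32,0.03,0.3],0],[[0,0,0.8],0],[[0,0,0.9],0],[[0,0,0.9],0],[[0,0,0.6],0],[[0,0,0.3],0],[[0,0,0],0],[[0,0,0],0]])

```text
clock: 3.75
tool_pos: [666.4, 178.5, 99.2]
tcp_rot: [0.22, 0.976, 0.001, 0.001]
wrist_force: [0.0, -0.1, -0.0]
grip_width: 0.1
gripper_force: 0.0
```

```bash
python3 look.py w2
```

```text
3.75 [666.4 178.5  99.2] F [ 0.  -0.1 -0. ] w 0.08141970487000208 
 [[-0.903  0.429  0.002]
 [ 0.429  0.903  0.001]
 [-0.001  0.001 -1.   ]]
blue 1964 [215.2 253.7] depth [662.7 181.3  39.9] z39 [663.  181.2  39. ] tooldelta/40 [0.11 0.02 1.51]
yellow 3275 [ 58.  241.4] depth [575.9 215.1  42.2] z39 [575.4 215.2  39. ] tooldelta/40 [ 2.45 -0.15  1.5 ]
yellow 2153 [228.3 107.5] depth [629.6  91.8  41.8] z39 [630.  90.  39.] tooldelta/40 [-0.12 -2.39  1.5 ]
red 620 [160.4   6.2] depth [567.5  74.8  62.4] z39 [562.6  55.   39. ] tooldelta/40 [ 1.02 -3.9   1.5 ]
```

View pics/w2.png

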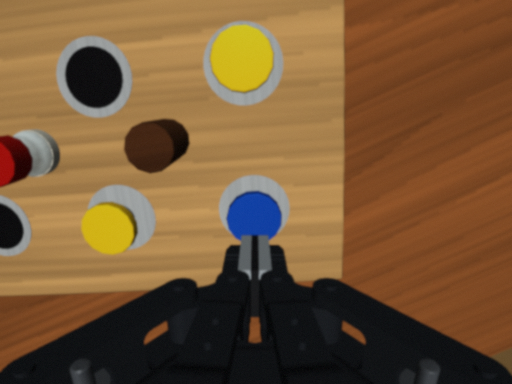

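The fingers line up with the blue cap. I'll nudge +2 mm along tool x, descend to just above it, then push slowly.

Request:
drive_tool(plan=[[[0.05,0,0.3],0],[[0,0,0.4],0],[[0,0,0.2],0],[[0,0,0.1],0],[[0,0,0.1],0],[[0,0,0.1],0],[[0,0,0.1],0],[[0,0,0.05],0],[[0,0,0.05],0],[[0,0,0],0]])

```text
clock: 4.8
tool_pos: [664.4, 178.8, 42.0]
tcp_rot: [0.22, 0.975, 0.0, 0.001]
wrist_force: [0.2, 0.6, 1.1]
grip_width: -0.0
gripper_force: 0.0
```

Request:
drive_tool(plan=[[[0,0,0.04],0],[[0,0,0.03],0],[[0,0,0.03],0],[[0,0,0],0]])

```text
clock: 5.2
tool_pos: [664.7, 178.8, 38.5]
tcp_rot: [0.22, 0.975, 0.0, 0.001]
wrist_force: [-0.6, 0.1, 3.2]
grip_width: 0.0
gripper_force: 1.2
```

Request:
drive_tool(plan=[[[0,0,0.025],0],[[0,0,0],0]])

```text
clock: 5.4
tool_pos: [664.7, 178.9, 38.2]
tcp_rot: [0.22, 0.975, 0.0, 0.001]
wrist_force: [-0.0, -0.8, 5.2]
grip_width: 0.2
gripper_force: 2.7
```

Request:
drive_tool(plan=[[[0,0,0.025],0],[[0,0,0.025],0],[[0,0,0],0]])

```text
clock: 5.7
tool_pos: [664.8, 178.9, 38.1]
tcp_rot: [0.22, 0.975, 0.001, 0.001]
wrist_force: [-3.4, -1.6, 14.8]
grip_width: -0.2
gripper_force: 6.8
```

The dog is at its stop: 15 N with no further travel, and the tip is at 19 mm. I'll lift straight up, pass above the jar and go to blue B.

Request:
drive_tool(plan=[[[0,0,-0.2],0],[[0,0,-0.5],0],[[0,0,-0.9],0],[[0,0,-0.9],0],[[0,0,-0.2],0],[[0.15,-0.35,0],0],[[0.3,-0.7,0],0],[[0.35,-0.85,0],0],[[0.35,-0.85,0],0],[[0.35,-0.85,0],0],[[0.3,-0.75,0],0],[[0.25,-0.58,0],0],[[0,0,0],0],[[0,0,0],0]])

```text
clock: 7.1
tool_pos: [505.0, 35.8, 142.9]
tcp_rot: [0.22, 0.975, 0.0, -0.0]
wrist_force: [0.9, 0.8, -0.5]
grip_width: 0.3
gripper_force: 0.0
```

```bash
python3 look.py w3; python3 - <<'E'
from h import *
c=camera("top")
for a,rc in blobs(c,"blue",20): print(a,np.round(rc,1),pix2w(c,rc).round(1))
E
```

```text
7.1 [505.   35.8 142.9] F [ 0.9  0.8 -0.5] w 0.28830407328488367 
 [[-0.903  0.43  -0.   ]
 [ 0.43   0.903  0.   ]
 [ 0.     0.    -1.   ]]
blue 1432 [200.1 254.1] depth [505.3  36.7  37.1] z39 [504.7  37.   39. ] tooldelta/40 [0.02 0.02 2.6 ]
blue 784 [277.  462.1] depth [664.9 180.   19.4] z39 [666.2 180.7  18. ] tooldelta/40 [-2.08  5.    3.12]
yellow 1361 [185.4 493.8] depth [574.  213.1  43.1] z39 [576.5 215.7  39. ] tooldelta/40 [0.32 4.83 2.6 ]
yellow 557 [290.7 376.1] depth [622.8  97.   42.1] z39 [625.3  97.4  39. ] tooldelta/40 [-2.06  2.68  2.6 ]
red 1082 [258.8 321.9] depth [562.   66.1  61.7] z39 [575.4  65.9  39. ] tooldelta/40 [-1.27  1.44  2.6 ]
79 [154.2 202.6] [663.6 178.7  18.3]
```

View pics/w3.png

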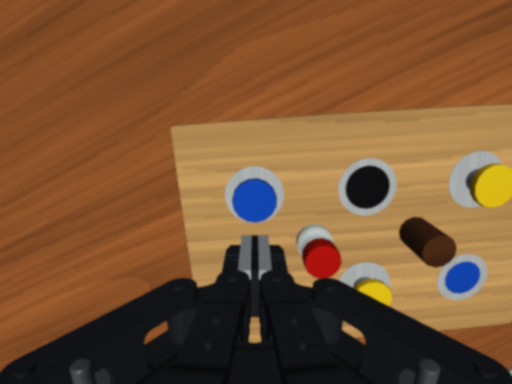

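Dog A is home with its cap at z ≈ 18–19. Blue B is at (200, 254), centred within about 1 mm, so I'll press it the same way.

Request:
drive_tool(plan=[[[0,0,0.4],0],[[0,0,0.7],0],[[0,0,0.6],0],[[0,0,0.2],0],[[0,0,0.1],0],[[0,0,0.1],0],[[0,0,0.1],0],[[0,0,0.1],0],[[0,0,0.1],0],[[0,0,0.05],0],[[0,0,0.05],0],[[0,0,0],0]])

```text
clock: 8.4
tool_pos: [505.8, 36.0, 43.3]
tcp_rot: [0.22, 0.975, 0.0, 0.001]
wrist_force: [1.5, 0.2, 1.9]
grip_width: -0.4
gripper_force: 1.1
```

Request:
drive_tool(plan=[[[0,0,0.04],0],[[0,0,0.04],0],[[0,0,0.03],0],[[0,0,0.025],0],[[0,0,0],0]])

```text
clock: 8.9
tool_pos: [505.8, 36.0, 38.1]
tcp_rot: [0.22, 0.975, 0.0, 0.001]
wrist_force: [1.7, 1.3, 4.4]
grip_width: -0.3
gripper_force: 2.1
```

Request:
drive_tool(plan=[[[0,0,0.025],0],[[0,0,0.025],0],[[0,0,0],0]])

```text
clock: 9.2
tool_pos: [505.8, 35.9, 37.9]
tcp_rot: [0.22, 0.975, 0.0, 0.001]
wrist_force: [-0.1, 1.5, 19.8]
grip_width: 0.2
gripper_force: 9.6
```

Dog B is at its stop too. I'll withdraw straight up.

Request:
drive_tool(plan=[[[0,0,-0.2],0],[[0,0,-0.5],0],[[0,0,-0.9],0],[[0,0,-0.9],0],[[0,0,-0.9],0],[[0,0,-0.9],0],[[0,0,-0.9],0],[[0,0,-0.4],0],[[0,0,0],0],[[0,0,0],0],[[0,0,0],0]])

```text
clock: 10.3
tool_pos: [503.5, 35.5, 257.8]
tcp_rot: [0.22, 0.975, -0.001, -0.002]
wrist_force: [-0.8, 0.2, -0.6]
grip_width: 0.0
gripper_force: 0.0
```

```bash
python3 look.py w4
```

```text
10.3 [503.5  35.5 257.8] F [-0.8  0.2 -0.6] w 0.03782221685468545 
 [[-0.903  0.429 -0.005]
 [ 0.429  0.903 -0.001]
 [ 0.004 -0.003 -1.   ]]
blue 574 [169.6 255.2] depth [505.6  36.1  20. ] z39 [506.   35.9  18. ] tooldelta/40 [-0.08  0.05  6.  ]
blue 444 [232.1 407.5] depth [664.8 179.7  19.7] z39 [665.9 180.2  18. ] tooldelta/40 [-2.14  5.03  5.97]
yellow 734 [162.1 422.3] depth [575.2 214.5  42.2] z39 [576.5 215.8  39. ] tooldelta/40 [0.26 4.87 5.46]
yellow 613 [244.2 338.5] depth [629.2  90.3  41.5] z39 [630.6  90.5  39. ] tooldelta/40 [-2.3   2.62  5.45]
red 477 [211.5 301.2] depth [562.   65.6  63.5] z39 [571.4  65.5  39. ] tooldelta/40 [-1.24  1.42  5.46]
```

View pics/w4.png

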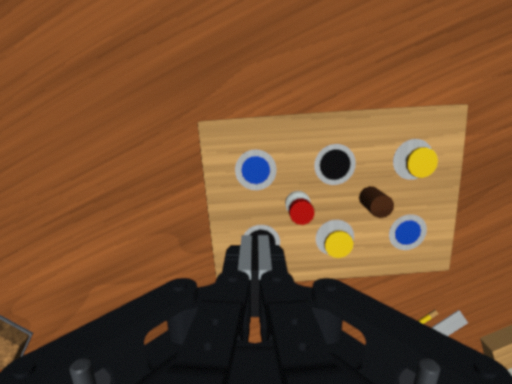

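Both blue caps, at (170, 255) and (232, 408), are flush at z ≈ 19–20. The yellow dogs are still standing at about 42 mm, and the jar and dowel have not moved.

```bash
python3 -c "from cell import *; print(sign_off())"
```

```text
the job is handed in; nothing more can be done
None
```

Both blue dogs are fully home against their stops, pushed with at most about 20 N. The yellow dogs are still standing, nothing else was touched, the arm is withdrawn, and the job was handed in at about 10 s.

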